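Seat the vial plate on the mixer's locating pins

TASK

The blue vial plate lies crooked on the lab mixer, propped up on the two brass locating pins hidden under it. Nudge the plate over the deck with the fingers, towards the fence and sideways, until its two white-ringed holes drop over the two pins and it sits flat on the deck. Only push it, never lift it, and leave everything else where it stands.

Things in the scene. Friction and masses are not known exactly. Their poses are not given: they have to be found in the camera images.
- mixer: flat white lab mixer, fixed to the bench, dark steel deck 60 mm above the bench. Origin at bench level under the middle of the plate's seat; x points to the fence, away from the robot, y to the robot's left along the fence. Deck: x -110 to +115, y -155 to +155 mm. Yellow lines 4 mm wide on the deck run 1 to 2 mm outside the seated plate's near side and ends.
- fence (a point): middle of the near face of the mixer's fence, at deck level (mixer frame x = +61, y = 0, z = 60 mm). The fence is a fixed aluminium bar along the mixer's y, 8 mm thick, 290 mm long, 16 mm tall above the deck; a vial and a dropper bottle stand behind it. A seated plate leaves 1 mm to it.
- pin_left (a point): top of the mixer's left brass locating pin, mixer frame x = +15, y = +34, z = 67 mm. Fixed pin, 10 mm in diameter, 7 mm tall above the deck, its top 3 mm tapering to 6 mm. Hidden under the plate at the start. Once the holes have dropped over the pins, the pins stop the plate.
- pin_right (a point): top of the right pin, the same, mixer frame x = +15, y = -34, z = 67 mm.
- plate: loose blue plate, 120 (its x) by 170 (its y) by 10 mm, 0.25 to 0.5 kg; six orange-capped vials fixed in it near the middle reach 39 mm above its underside, within 45 mm of its centre. Origin: centre of its underside. Seated: at x = 0, y = 0, z = 60 mm in the mixer's frame, its axes along the mixer's, 2 to 3 mm play. Start: 17 to 28 mm short in x, up to 34 mm off in y, yaw up to 0.12 rad.
- near_side (a point): middle of the lower edge of the plate's long side nearest the robot (plate frame x = -60 mm). At the start this side lies on the deck and the rest is propped on the pin tops, a tilt of about 4 degrees. Pushed here until square against the fence the plate has the right x and yaw for the pins; it can then be slid along the fence by pushing an end. If then within 3 mm in y it drops at the fence.
- hole_left (a point): centre, at the underside, of the plate's left hole (plate frame x = +15, y = +34 mm), a through hole 14 mm in diameter ringed in white; belongs over pin_left.
- hole_right (a point): centre, at the underside, of the plate's right hole, the same at x = +15, y = -34 mm; belongs over pin_right.
- vial: loose capped vial, 21 mm diameter, 44 mm tall, orange cap, standing on the mixer's deck behind the fence; origin under its centre. A bystander.
- dropper: small amber dropper bottle, 30 mm diameter, 55 mm tall, standing on the mixer's deck behind the fence; origin under its centre. A bystander.
- tube_rack: blue tube rack, 210 x 100 mm, 45 mm tall, with four orange-capped tubes up to 83 mm high, on the bench on the robot's left; origin under its centre. A bystander.
- reagent: amber reagent bottle, 70 mm diameter, 150 mm tall, on the bench on the robot's right; origin under its centre. A bystander.
- beaker: white beaker, 70 mm diameter, 90 mm tall, on the bench on the robot's right; origin under its centre. A bystander.
- marker: white marker pen with a red cap, about 135 mm long and 13 mm thick, lying on the bench on the robot's right; origin under the middle of its white barrel. A bystander.
- timer: white bench timer, 60 x 60 x 25 mm, on the bench on the robot's left; origin under its centre. A bystander.
Not all that is in view belongs to the job. Leave any turquoise look-alike of the plate alone.

How it is judged (in metres and radians):
At the end, for the whole second after the job is handed in: the plate lies flat on the deck (underside at its centre within 2.5 mm of the deck, tilt under 0.025 rad), each hole's centre within 5 mm of its pin's axis, at rest (z of plate in the frame of mixer below 0.0625 m and angle between plate's own z axis and vertical below 0.025 rad and horizontal distance between hole_left and pin_left below 0.005 m and horizontal distance between hole_right and pin_right below 0.005 m and linear speed of plate below 0.01 m/s); the robot touches nothing.
It fails at once if the plate is lifted (underside at its centre more than 15 mm above the deck) or tipped by more than 0.2 rad (z of plate in the frame of mixer above 0.075 m or angle between plate's own z axis and vertical above 0.2 rad).
It fails at once if a bystander is moved by more than 20 mm (distance of any of vial, dropper, tube_rack, reagent, beaker, marker, timer from where it was at the start of the episode above 0.02 m).
It also fails if it takes over 40 s, if anything falls off the work surface, if the arm or the gripper's body presses on something with over 40 N, if the wrist force passes 120 N, or if a joint passes its speed limit or range.

ROBOT

A 6-joint arm with a two-finger parallel gripper is mounted at the origin on the work surface. World frame = base frame: x ahead of the robot, y to its left, z up, the work surface at z = 0. Lengths are in m, angles in degrees, forces in N, time in s.
With the tool pointing down it reaches from about 0.35 to 0.875 m from the base axis. Payload 4.2 kg.
Tool frame: the origin (TCP) lies at the very end of the fingers, on their centre line; the grasp point (between the pads) lies 19 mm behind it; z points along the fingers, y is the line along which they close (so a half turn about z gives the same grasp; the last joint's range is limited). The gripper opens to 87 mm and grips with 3 to 60 N. Pads are 19 mm wide; open, the fingers measure 117 mm over their backs; the gripper's body (75 mm by 190 mm) begins 51 mm behind the grasp point.
Start: joints at [85.29, 22.042, 0.453, 0, -68.411, -14.817], TCP at [0.209, 0.589, 0.223] pointing down, gripper open.
Joint ranges: [-179.83, 179.83], [-69.29, 118.12], [-61.27, 80.66], [-181.25, 117.63], [-171.15, -9.14], [-177.46, 177.46]. Speed limits (degrees/s): [159.86, 159.86, 180, 180, 180, 180].

INTERFACE

Orientations are given as a 3x3 rotation matrix whose columns are the frame's x, y, z axes.
In Python, from station import sense, optics, r gives the robot as it stands. The module is installed in compiled form; this text tells all that it offers.
- The arm moves only by the shell command python3 -m pendant 'ROWS' [OPENING]. ROWS is JSON, a list that holds one entry, the list of rows, each a list of 4 numbers: the shift along the tool's x, y, z normalised to -1 to 1, where 1 is 100 mm, then the turn about the tool's z normalised to -1 to 1, where 1 is 2 rad. A call has 1 to 8 rows; each row is the pose to reach, as a shift and turn from the pose commanded when the call began, along the tool's axes at that moment; what a row does not reach only later rows make up. A row lasts 1/10 s, in which the tool goes at most 50 mm and 8.59 degrees, less where a joint would pass 70% of its speed; a pose out of reach is approached as far as the arm can. A call with a number of a shift or a turn outside -1 to 1 is refused whole. A call with a gripper value outside its range is refused whole. OPENING is the closure, from 0 (fully open) to 1 (shut), set as the call begins (- or left out, the last holds). The fingers move at their own pace and stop on an object; the grip force is fixed at half the most. Time passes only in rows, so rows that repeat a pose let the fingers close. It gives the time, the measured TCP pose, the force, the opening and the grip force at its end, in the units of the state.
- sense(): the state, without advancing time (a new reading comes with each control period).
- optics.capture(name): name is "side" or "top"; returns the picture (480x640x3 uint8, red, green, blue); there is no depth.
- optics.get_calibration(name): a dict with "camera_matrix" (3x3 intrinsics, pixels), "distortion" ([k1, k2, p1, p2, k3] as OpenCV has them; the pictures are not rectified), "camera_from_world" (4x4, takes a point from world to camera coordinates). Camera axes: x right, y down, z forward; pixel columns grow to the right and rows downward; lengths in m; the calibration is good to about 2 mm. A picture is of the moment at which its call begins. get_calibration takes no time and is no camera call.
- r.finish_job(): hands the job in; it is judged then, once.
The state is a dict: "time_s": time; "joints": joint angles; "joint_velocities": joint speeds; "effort": joint torques, N m; "tcp_pos": TCP position; "ee_rot": TCP orientation; "wrist_force": force on the tool from outside, world axes, zero at the start; "moment": the same for the moment, N m; "gripper_width": opening from 0.0 (shut) to 1.0 (fully open); "gripper_force": force on a finger pad.
Only numpy, scipy, OpenCV 4.12 (cv2) and the standard library are available. Lean on these libraries where they do the work, as an engineer would, in place of code of your own. Each camera call takes 0.05 s, during which the arm holds its last target. There are 200 camera calls.

## Working session

There is one attempt and no reset: what is moved stays moved. The work goes in short steps, Python scripts to look and compute and a shell command to move; the robot and the scene stay as the last step left them, time stands still between calls to the robot, and variables do not carry over. Pictures are saved under pics/ and viewed, at most 10 in all, crops included, and the job is handed in when it is done.

```bash
mkdir -p pics
python3 - <<'E'
from station import sense, optics, r
import cv2,numpy as np
s=sense();print(s['time_s'],s['tcp_pos'],np.round(s['ee_rot'],3).tolist(),s['gripper_width'])
for n in('top','side'):
    im=optics.capture(n);cv2.imwrite(f'pics/{n}0.png',im[:,:,::-1]);c=optics.get_calibration(n)
    print(n,np.round(c['camera_matrix'],1).tolist(),c['distortion'],np.round(c['camera_from_world'],3).tolist())
E
```

```text
0.0 [0.20866974 0.5884904  0.22144141] [[0.942, -0.334, -0.001], [-0.334, -0.942, -0.002], [0.0, 0.002, -1.0]] 1.0008599248960093
top [[444.3, 0.0, 322.7], [0.0, 444.3, 243.2], [0.0, 0.0, 1.0]] [-0.02538496  0.          0.          0.          0.        ] [[-0.023, -1.0, 0.0, 0.022], [-0.992, 0.022, -0.128, 0.529], [0.128, -0.003, -0.992, 1.284], [0.0, 0.0, 0.0, 1.0]]
side [[484.3, 0.0, 322.7], [0.0, 484.3, 242.6], [0.0, 0.0, 1.0]] [0.00460992 0.         0.         0.         0.        ] [[0.738, -0.674, 0.009, -0.385], [-0.404, -0.454, -0.794, 0.275], [0.54, 0.583, -0.608, 0.793], [0.0, 0.0, 0.0, 1.0]]
```

View pics/top0.png

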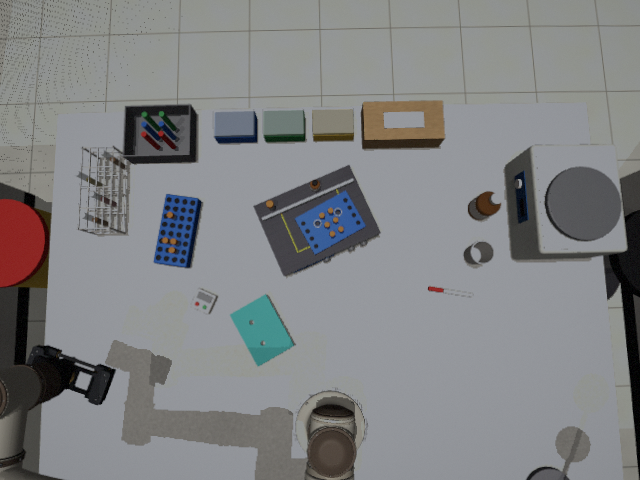

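View pics/side0.png

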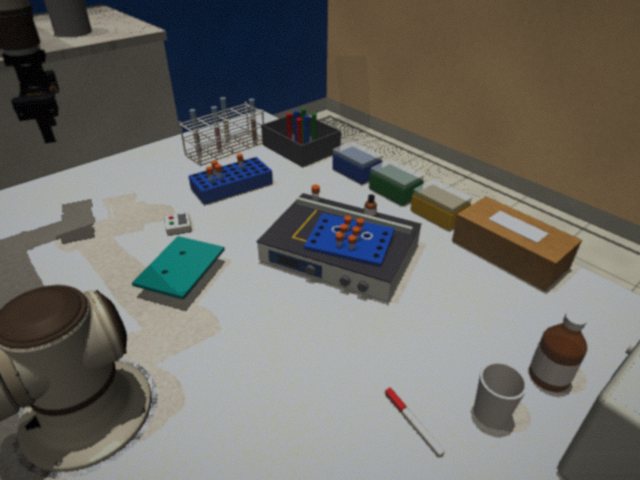

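The top view shows the blue plate on the mixer at (330,222), shifted right of the yellow seat lines. Look-alikes are the blue tube rack (178,230), the turquoise plate (262,330) and the blue box (236,125). By the description I choose (330,222), and I'll check it in a crop.

```bash
cat > h.py <<'E'
from station import sense, optics, r
import cv2,numpy as np
def ray(n,px,z):
    "pixels -> world xy on plane z (z scalar or array)"
    c=optics.get_calibration(n);T=np.array(c['camera_from_world']);R,t=T[:3,:3],T[:3,3]
    u=cv2.undistortPoints(np.float64(px).reshape(-1,1,2),np.array(c['camera_matrix']),np.array(c['distortion'])).reshape(-1,2)
    d=np.c_[u,np.ones(len(u))]@R; o=-R.T@t
    return (o+d*((z-o[2])/d[:,2])[:,None])[:,:2]
def proj(n,P):
    c=optics.get_calibration(n);T=np.array(c['camera_from_world'])
    return cv2.projectPoints(np.float64(P).reshape(-1,1,3),cv2.Rodrigues(T[:3,:3])[0],T[:3,3],np.array(c['camera_matrix']),np.array(c['distortion']))[0].reshape(-1,2)
E
python3 - <<'E'
from h import *
im=cv2.imread('pics/top0.png')
cv2.imwrite('pics/crop0.png',cv2.resize(im[155:285,245:390],None,fx=4.5,fy=4.5,interpolation=cv2.INTER_CUBIC))
hsv=cv2.cvtColor(im,cv2.COLOR_BGR2HSV)
roi=np.zeros(im.shape[:2],np.uint8);roi[155:285,245:390]=255
def big(m):
    m=cv2.bitwise_and(m,roi);cs=cv2.findContours(m,cv2.RETR_EXTERNAL,cv2.CHAIN_APPROX_NONE)[0];return max(cs,key=cv2.contourArea).reshape(-1,2)
for name,lo,hi,z in(('plate',(105,120,60),(125,255,255),.073),('yellow',(22,100,80),(35,255,255),.06)):
    c=big(cv2.inRange(hsv,lo,hi));w=ray('top',c,z).astype(np.float32)
    print(name,len(c),cv2.minAreaRect(w),cv2.minAreaRect(c.astype(np.float32)))
m=cv2.inRange(hsv,(0,0,0),(180,90,125));cc=big(cv2.morphologyEx(m,cv2.MORPH_OPEN,np.ones((3,3))))
print('dark',cv2.minAreaRect(cc.astype(np.float32)))
for y,x in((240,268),(200,300),(203,262),(235,280)):print(y,x,im[y,x],hsv[y,x])
E
```

```text
plate 172 ((0.585740327835083, -0.01314990222454071), (0.12234146893024445, 0.17152158915996552), 28.01715660095215) ((329.8962707519531, 222.1132049560547), (41.862422943115234, 58.76280212402344), 60.945396423339844)
yellow 99 ((0.5536795258522034, 0.1033916175365448), (0.12765690684318542, 0.03770728036761284), 39.67690658569336) ((290.3866882324219, 234.51805114746094), (43.2745475769043, 12.989663124084473), 48.945186614990234)
dark ((317.6655578613281, 221.72824096679688), (81.32601928710938, 106.52820587158203), 66.57130432128906)
240 268 [96 92 91] [114  13  96]
200 300 [109 104 102] [111  16 109]
203 262 [65 62 62] [120  12  65]
235 280 [70 66 67] [128  15  70]
```

View pics/crop0.png

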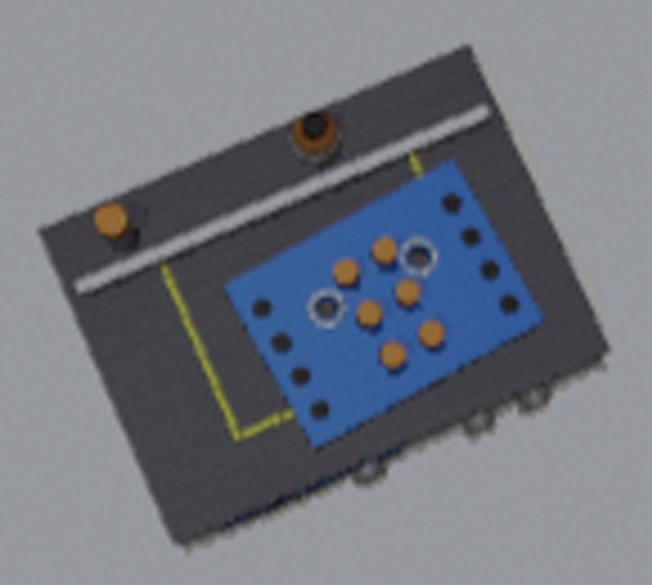

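The crop confirms the choice: a 120x170 mm blue plate with two white-ringed holes (crop (326,308) and (418,257)), off to the robot's right and yawed relative to the fence. Next is the pose in the mixer's frame.

```bash
cat >> h.py <<'E'
def mixer(im):
    "fence bar -> mixer origin, yaw"
    hsv=cv2.cvtColor(im,cv2.COLOR_BGR2HSV)
    poly=np.int32(np.float32([[50,240],[465,60],[500,130],[80,310]])/4.5+[245,155])
    m=np.zeros(im.shape[:2],np.uint8);cv2.fillPoly(m,[poly],255)
    m&=cv2.inRange(hsv,(0,0,130),(180,50,255))
    n,l,st,_=cv2.connectedComponentsWithStats(m);k=1+np.argmax(st[1:,4])
    p=np.argwhere(l==k)[:,::-1];w=ray('top',p,.076)
    c,(a,b),_=cv2.minAreaRect(w.astype(np.float32))
    vx,vy,x0,y0=cv2.fitLine(w.astype(np.float32),cv2.DIST_L2,0,.01,.01).ravel()
    if vy<0: vx,vy=-vx,-vy
    yaw=np.arctan2(-vx,vy); ex=np.array([np.cos(yaw),np.sin(yaw)])
    return np.array(c)-.065*ex,yaw,(a,b)
def tom(w,o,yaw):
    c,s=np.cos(yaw),np.sin(yaw);return (np.asarray(w)-o)@np.array([[c,-s],[s,c]])
def plate(im,o,yaw,tilt=True):
    hsv=cv2.cvtColor(im,cv2.COLOR_BGR2HSV);m=cv2.inRange(hsv,(100,110,40),(125,255,255));m[:150]=0;m[300:]=0;m[:,:240]=0;m[:,395:]=0
    cs=cv2.findContours(m,cv2.RETR_EXTERNAL,cv2.CHAIN_APPROX_NONE)[0];c=max(cs,key=cv2.contourArea).reshape(-1,2)
    q=cv2.boxPoints(cv2.minAreaRect(c.astype(np.float32)))
    xm=tom(ray('top',q,.072),o,yaw)[:,0];z=np.where(xm>0,.0785,.070) if tilt else .07
    P=tom(ray('top',q,z),o,yaw)
    ce=P.mean(0);P=P[np.argsort(P[:,0])];n=P[:2][np.argsort(P[:2,1])];f=P[2:][np.argsort(P[2:,1])]
    d=(n[1]-n[0]+f[1]-f[0]); return ce,np.arctan2(-d[0],d[1]),n,f
E
python3 - <<'E'
from h import *
im=cv2.imread('pics/top0.png')
o,y,sz=mixer(im);print('mixer',o,y,np.degrees(y),sz)
dk=np.float32([[40,230],[470,45],[608,350],[180,545],[237,437],[78,290],[488,117]])/4.5+[245,155]-[.4,.4]
print('deck corners mixer',np.round(tom(ray('top',dk,.06),o,y)*1e3).tolist())
ce,yp,n,f=plate(im,o,y);print('plate',ce*1e3,yp,(n*1e3).round(1),(f*1e3).round(1))
h=np.float32([[326,308],[418,257]])/4.5+[245,155]-[.4,.4];print('holes',tom(ray('top',h,.077),o,y)*1e3)
E
```

```text
mixer [0.59495888 0.0267927 ] 0.39419124 22.585493 (0.007821232080459595, 0.28703081607818604)
deck corners mixer [[113.0, 152.0], [113.0, -156.0], [-109.0, -154.0], [-113.0, 149.0], [-64.0, 88.0], [67.0, 145.0], [64.0, -147.0]]
plate [-24.04920455 -33.19023209] 0.09593339628202949 [[ -76.7 -123.9]
 [ -92.6   46.6]] [[  45.  -113.3]
 [  28.    57.8]]
holes [[-12.44930926   2.82235693]
 [ -5.96203897 -64.71274051]]
```

Plate pose in the mixer's frame: (-24, -33) mm, yaw 0.096. The sizes and deck corners agree with the description. I'll approach with the gripper open and push the near side with both finger tips, which squares the plate.

```bash
python3 -m pendant '[[[0.33,0.33,0,0],[0.66,0.66,0,0],[0.98,1,0,0],[0.98,1,0,0]]]' 0 && python3 -m pendant '[[[0.33,0.33,0,0],[0.66,0.66,0,0],[0.98,1,0,0],[0.98,1,0,0]]]'
```

```text
time_s: 0.5
tcp_pos: [0.2688, 0.4571, 0.2224]
ee_rot: [[0.941, -0.338, -0.001], [-0.338, -0.941, -0.003], [-0.0, 0.003, -1.0]]
wrist_force: [0.7, 1.4, 0.2]
gripper_width: 1.001
gripper_force: 0.0
time_s: 0.9
tcp_pos: [0.3273, 0.3309, 0.2224]
ee_rot: [[0.941, -0.339, -0.001], [-0.339, -0.941, -0.002], [-0.001, 0.002, -1.0]]
wrist_force: [-0.3, 1.5, 0.3]
gripper_width: 1.002
gripper_force: 0.0
```

```bash
python3 -m pendant '[[[0.33,0.33,0,0],[0.66,0.66,0,0],[0.98,1,0,0],[0.98,1,0,0]]]' 0 && python3 -m pendant '[[[0.33,0.33,0,0],[0.66,0.66,0,0],[0.98,1,0,0],[0.98,1,0,0]]]' && python3 -m pendant '[[[0.2,0.2,0,-0.07],[0.4,0.4,0,-0.14],[0.6,0.6,0,-0.21],[0.8,0.8,0,-0.28],[0.95,1,0,-0.35],[0.95,1,0,-0.37],[0.95,1,0,-0.37]]]'
python3 - <<'E'
from h import *
im=cv2.imread('pics/top0.png');o,y,_=mixer(im);s=sense();print(tom(s['tcp_pos'][:2],o,y)*1e3,np.degrees(np.arctan2(s['ee_rot'][1][0],s['ee_rot'][0][0])-y))
E
```

```text
time_s: 1.3
tcp_pos: [0.3864, 0.2047, 0.2223]
ee_rot: [[0.941, -0.34, -0.001], [-0.34, -0.941, -0.001], [-0.0, 0.001, -1.0]]
wrist_force: [-0.3, -0.9, 0.1]
gripper_width: 1.004
gripper_force: 0.0
time_s: 1.7
tcp_pos: [0.4459, 0.0782, 0.2222]
ee_rot: [[0.94, -0.34, -0.001], [-0.34, -0.94, -0.001], [-0.0, 0.001, -1.0]]
wrist_force: [0.2, 0.5, -0.8]
gripper_width: 0.998
gripper_force: 0.0
time_s: 2.4
tcp_pos: [0.5012, -0.0443, 0.2221]
ee_rot: [[0.921, 0.388, -0.001], [0.388, -0.921, 0.0], [-0.001, -0.0, -1.0]]
wrist_force: [-0.3, 0.1, -0.8]
gripper_width: 1.002
gripper_force: 0.0
[-113.8811532   -29.63915942] 0.2728474278571024
```

```bash
python3 -m pendant '[[[0,0.05,0.4,0],[-0.03,0.05,0.8,0],[-0.03,0.05,1,0],[-0.03,0.05,1,0]]]' && python3 -m pendant '[[[0,0,0.2,0],[0,0,0.4,0],[0,0,0.565,0],[0,0,0.565,0]]]'
python3 - <<'E'
from h import *
im=cv2.imread('pics/top0.png');o,y,_=mixer(im);s=sense();print(tom(s['tcp_pos'][:2],o,y)*1e3)
im=optics.capture('side')[:,:,::-1];cv2.imwrite('pics/s1.png',cv2.resize(im[150:320,220:460],None,fx=3,fy=3))
E
```

```text
time_s: 2.8
tcp_pos: [0.4977, -0.0499, 0.1196]
ee_rot: [[0.921, 0.389, -0.007], [0.389, -0.921, -0.001], [-0.007, -0.002, -1.0]]
wrist_force: [0.2, 0.5, 0.1]
gripper_width: 1.004
gripper_force: 0.0
time_s: 3.2
tcp_pos: [0.4997, -0.05, 0.0655]
ee_rot: [[0.921, 0.389, -0.002], [0.389, -0.921, -0.0], [-0.002, -0.0, -1.0]]
wrist_force: [-0.7, -0.7, -0.6]
gripper_width: 0.997
gripper_force: 0.0
[-117.44173619  -34.27697291]
```

View pics/s1.png

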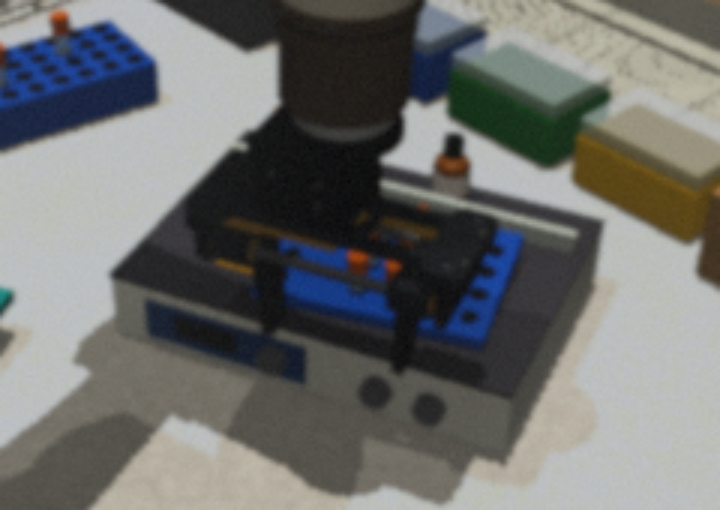

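The side view shows both finger tips (crop (268,325) and (405,365)) just short of the plate's near side and above the deck. Pushing now.

```bash
python3 -m pendant '[[[0.08,0,0,0],[0.14,0,0,0],[0.2,0,0,0],[0.25,0,0,0],[0.3,0,0,0],[0.34,0,0,0],[0.38,0,0,0],[0.38,0,0,0]]]' && python3 -m pendant '[[[0.02,0,0,0],[0.04,0,0,0],[0.06,0,0,0],[0.07,0,0,0],[0.07,0,0,0]]]'
python3 - <<'E'
from h import *
im=cv2.imread('pics/top0.png');o,y,_=mixer(im);s=sense();print(tom(s['tcp_pos'][:2],o,y)*1e3,tom(s['wrist_force'][:2],0,y))
E
```

```text
time_s: 4.05
tcp_pos: [0.5358, -0.0358, 0.066]
ee_rot: [[0.921, 0.389, 0.001], [0.389, -0.921, 0.0], [0.001, 0.0, -1.0]]
wrist_force: [-1.3, -0.7, -0.4]
gripper_width: 1.0
gripper_force: 0.6
time_s: 4.55
tcp_pos: [0.5415, -0.0332, 0.066]
ee_rot: [[0.921, 0.389, 0.0], [0.389, -0.921, 0.0], [0.0, 0.0, -1.0]]
wrist_force: [-1.9, -0.6, -0.3]
gripper_width: 0.998
gripper_force: 1.1
[-72.36027279 -34.8509587 ] [-2.00481316  0.22126269]
```

```bash
python3 -m pendant '[[[0.02,0,0,0],[0.04,0,0,0],[0.05,0,0,0],[0.05,0,0,0]]]' && python3 -m pendant '[[[0.015,0,0,0],[0.03,0,0,0],[0.03,0,0,0]]]'
python3 - <<'E'
from h import *
im=cv2.imread('pics/top0.png');o,y,_=mixer(im);s=sense();print(tom(s['tcp_pos'][:2],o,y)*1e3,tom(s['wrist_force'][:2],0,y))
im=optics.capture('side')[:,:,::-1];cv2.imwrite('pics/s2.png',cv2.resize(im[150:320,220:460],None,fx=3,fy=3))
E
```

```text
time_s: 4.95
tcp_pos: [0.5439, -0.032, 0.0659]
ee_rot: [[0.922, 0.388, -0.005], [0.388, -0.922, -0.001], [-0.005, -0.001, -1.0]]
wrist_force: [-6.5, -2.4, 4.1]
gripper_width: 1.002
gripper_force: 3.4
time_s: 5.25
tcp_pos: [0.5441, -0.0318, 0.0657]
ee_rot: [[0.922, 0.388, -0.011], [0.388, -0.922, -0.003], [-0.011, -0.002, -1.0]]
wrist_force: [-10.7, -4.5, 7.8]
gripper_width: 1.003
gripper_force: 5.8
[-69.46267603 -34.60325076] [-11.66854229  -0.06444764]
```

View pics/s2.png

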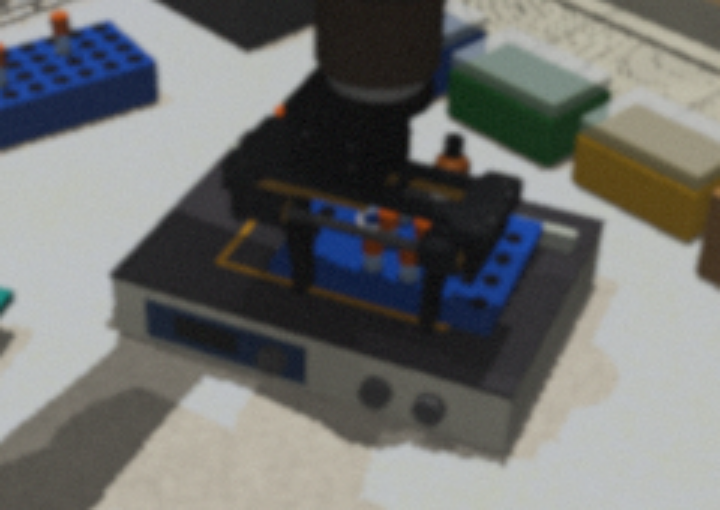

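The plate is square against the fence: the near side lies along the yellow line and the force rose to 11 N at TCP x=-69.5, as computed. Now back off and go to the right end with the fingers shut.

```bash
python3 -m pendant '[[[-0.1,0,0,0],[-0.15,0,-0.1,0],[-0.15,0,-0.5,0],[-0.15,0,-0.9,0],[-0.15,0,-0.9,0]]]' && python3 -m pendant '[[[0,0.4,0,0],[0,0.8,0,0],[0.3,1,0,0],[0.7,1,0,0],[0.9,1,0,0],[0.9,1,0,0]]]' 1 && python3 -m pendant '[[[0,0.2,0,0],[0,0.2,0,0]]]'
python3 - <<'E'
from h import *
im=cv2.imread('pics/top0.png');o,y,_=mixer(im);s=sense();print(tom(s['tcp_pos'][:2],o,y)*1e3,s['tcp_pos'][2],s['gripper_width'])
im=optics.capture('top')[:,:,::-1];cv2.imwrite('pics/t2.png',im);cv2.imwrite('pics/t2c.png',cv2.resize(im[155:285,245:390],None,fx=4.5,fy=4.5))
ce,yp,n,f=plate(im,o,y);print('plate',ce*1e3,yp,(n*1e3).round(1).tolist(),(f*1e3).round(1).tolist())
E
```

```text
time_s: 5.8
tcp_pos: [0.5405, -0.0352, 0.1635]
ee_rot: [[0.921, 0.39, 0.017], [0.39, -0.921, 0.002], [0.016, 0.005, -1.0]]
wrist_force: [0.2, 0.1, -0.4]
gripper_width: 1.004
gripper_force: 0.0
time_s: 6.4
tcp_pos: [0.6599, -0.0921, 0.1558]
ee_rot: [[0.921, 0.39, 0.004], [0.39, -0.921, 0.0], [0.003, 0.001, -1.0]]
wrist_force: [-1.5, 0.9, -0.2]
gripper_width: 0.537
gripper_force: 0.0
time_s: 6.6
tcp_pos: [0.6651, -0.1135, 0.1564]
ee_rot: [[0.922, 0.387, 0.002], [0.387, -0.922, -0.0], [0.001, 0.001, -1.0]]
wrist_force: [-0.3, 0.6, 0.5]
gripper_width: 0.353
gripper_force: 0.0
[  10.85899969 -156.43567835] 0.15639987943403014 0.3532639483614722
plate [-26.20162734 -77.76838546] -0.021390984547729835 [[-61.2, -122.3], [-59.2, -31.7]] [[6.9, -123.8], [8.7, -33.3]]
```

View pics/t2c.png

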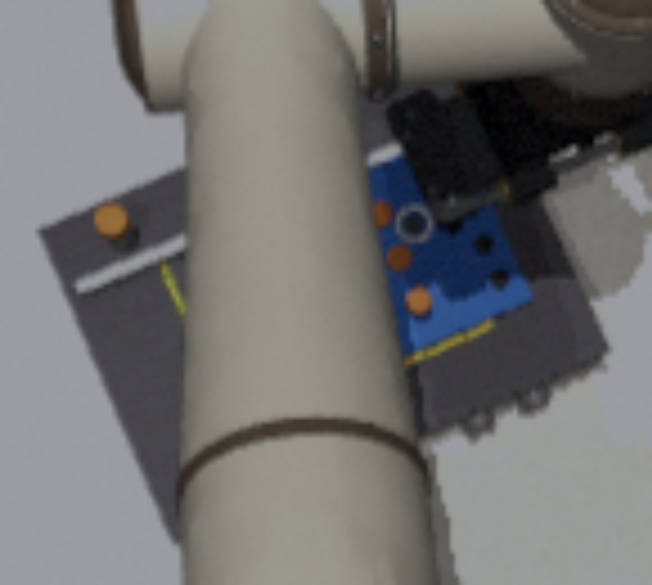

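The view shows the plate square at the fence, its right end at y≈-122 (near-right corner at crop (530,297)). It needs about 37 mm in +y. Descend to the right of that end, then push along the fence.

```bash
python3 -m pendant '[[[-0.03,0,0.3,0],[-0.03,0,0.6,0],[-0.03,0,0.8,0],[-0.03,0,0.92,0],[-0.03,0,0.92,0],[-0.03,0,0.92,0]]]' && python3 -m pendant '[[[0,-0.07,0,0],[0,-0.14,0,0],[0,-0.19,0,0],[0,-0.23,0,0],[0,-0.27,0,0],[0,-0.31,0,0],[0,-0.35,0,0],[0,-0.35,0,0]]]'
python3 - <<'E'
from h import *
im=cv2.imread('pics/top0.png');o,y,_=mixer(im);s=sense();print(tom(s['tcp_pos'][:2],o,y)*1e3,s['tcp_pos'][2],s['gripper_width'],tom(s['wrist_force'][:2],0,y))
E
```

```text
time_s: 7.25
tcp_pos: [0.6624, -0.1129, 0.0652]
ee_rot: [[0.921, 0.389, 0.002], [0.389, -0.921, -0.0], [0.002, 0.001, -1.0]]
wrist_force: [0.0, 0.3, 0.6]
gripper_width: 0.004
gripper_force: 0.0
time_s: 8.05
tcp_pos: [0.648, -0.0799, 0.0641]
ee_rot: [[0.921, 0.389, 0.0], [0.389, -0.921, 0.0], [0.0, -0.0, -1.0]]
wrist_force: [0.7, -0.5, -0.1]
gripper_width: 0.005
gripper_force: 0.3
[   8.01253176 -118.87049093] 0.06413988663745443 0.0049649247310933385 [ 0.47837    -0.78729189]
```

```bash
python3 -m pendant '[[[0,-0.03,0,0],[0,-0.06,0,0],[0,-0.09,0,0],[0,-0.12,0,0],[0,-0.12,0,0]]]' && python3 -m pendant '[[[0,-0.015,0,0],[0,-0.03,0,0],[0,-0.03,0,0]]]'
python3 - <<'E'
from h import *
im=cv2.imread('pics/top0.png');o,y,_=mixer(im);s=sense();print(tom(s['tcp_pos'][:2],o,y)*1e3,s['tcp_pos'][2],tom(s['wrist_force'][:2],0,y))
im=optics.capture('side')[:,:,::-1];cv2.imwrite('pics/s3.png',cv2.resize(im[150:320,220:460],None,fx=3,fy=3))
E
```

```text
time_s: 8.55
tcp_pos: [0.6431, -0.0688, 0.0639]
ee_rot: [[0.921, 0.389, -0.001], [0.389, -0.921, 0.0], [-0.0, -0.001, -1.0]]
wrist_force: [0.1, -0.4, 0.4]
gripper_width: 0.003
gripper_force: 0.2
time_s: 8.85
tcp_pos: [0.642, -0.0664, 0.0638]
ee_rot: [[0.921, 0.389, -0.001], [0.389, -0.921, 0.0], [-0.0, -0.001, -1.0]]
wrist_force: [0.5, -0.9, 0.3]
gripper_width: 0.004
gripper_force: 0.4
[   7.63951929 -104.08782388] 0.06383095344899595 [ 0.15446971 -0.99099761]
```

View pics/s3.png

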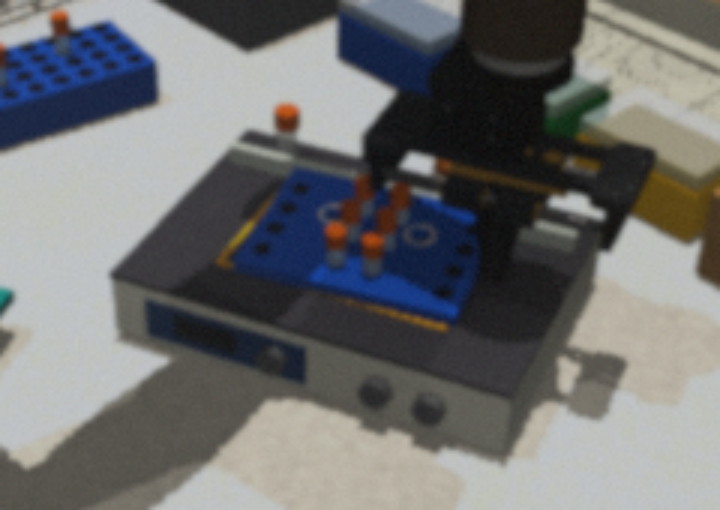

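The side view shows the plate nearly at its seat but still propped, a few mm from the left yellow line (crop (218,262)). I'll measure the rings and near corners.

Run:
```python
from h import *
im=cv2.imread('pics/top0.png');o,y,_=mixer(im)
f=lambda p:np.float32(p)/3+[220,150]-[.33,.33]
print('near corners top edge z.07',tom(ray('side',f([[234,258],[460,313]]),.070),o,y)*1e3)
print('rings',tom(ray('side',f([[333,214],[421,234]]),.0767),o,y)*1e3)
print('yellow near-left',tom(ray('side',f([[219,263]]),.06),o,y)*1e3)
for n,P in(('seat',[[15,34],[15,-34]]),):pass
```

```text
near corners top edge z.07 [[ -66.68214731   70.09758159]
 [ -55.40543053 -101.457411  ]]
rings [[  7.27038388  24.16355841]
 [ 12.03999442 -45.25159364]]
yellow near-left [[-65.13883095  83.61768496]]
```

The plate yawed about 0.07 (left end off the fence) and is about 8 mm short in y. I'll push the end again nearer its near side, which turns the plate back, then square it.

```bash
python3 -m pendant '[[[0,0.1,0,0],[-0.15,0.1,0,0],[-0.33,0.1,0,0],[-0.33,0.05,0,0],[-0.33,0.02,0,0],[-0.33,-0.01,0,0],[-0.33,-0.04,0,0],[-0.33,-0.04,0,0]]]' && python3 -m pendant '[[[0,-0.015,0,0],[0,-0.015,0,0]]]'
python3 - <<'E'
from h import *
im=cv2.imread('pics/top0.png');o,y,_=mixer(im);s=sense();print(tom(s['tcp_pos'][:2],o,y)*1e3,s['tcp_pos'][2],tom(s['wrist_force'][:2],0,y))
im=optics.capture('side')[:,:,::-1];cv2.imwrite('pics/s4.png',cv2.resize(im[185:290,275:425],None,fx=5,fy=5))
E
```

```text
time_s: 9.7
tcp_pos: [0.6105, -0.0751, 0.0639]
ee_rot: [[0.921, 0.389, -0.0], [0.389, -0.921, 0.0], [0.0, -0.0, -1.0]]
wrist_force: [0.2, 0.4, -0.8]
gripper_width: 0.005
gripper_force: 0.0
time_s: 9.9
tcp_pos: [0.6099, -0.0741, 0.064]
ee_rot: [[0.921, 0.389, 0.0], [0.389, -0.921, 0.0], [0.0, -0.0, -1.0]]
wrist_force: [-0.1, 0.3, -0.7]
gripper_width: 0.001
gripper_force: 0.0
[-24.94488896 -98.84417274] 0.06404946974737924 [0.07472299 0.32548849]
```

View pics/s4.png

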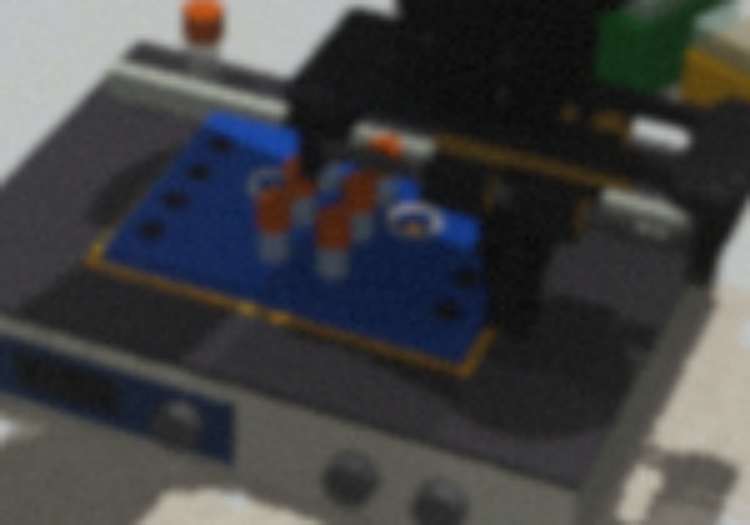

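The plate has dropped: it sits inside the yellow lines (corners at crop (97,250) and (468,368)), brass shows in the right hole (415,225), and contact force is about zero. Back off, up and clear, then check.

```bash
python3 -m pendant '[[[0,0.1,0,0],[0,0.2,0,0],[0,0.2,-0.4,0],[0,0.2,-0.8,0],[0,0.4,-1,0],[0,0.8,-1,0],[0,1,-1,0],[0,1,-1,0]]]' && python3 -m pendant '[[[-0.4,0.4,0,0],[-0.8,0.8,0,0],[-1,1,0,0],[-1,1,0,0],[-1,1,0,0]]]'
python3 - <<'E'
from h import *
im=cv2.imread('pics/top0.png');o,y,_=mixer(im)
im=optics.capture('top')[:,:,::-1];cv2.imwrite('pics/t5.png',im);cv2.imwrite('pics/t5c.png',cv2.resize(im[155:285,245:390],None,fx=4.5,fy=4.5))
ce,yp,n,f=plate(im,o,y,False);print('plate',ce*1e3,yp,(n*1e3).round(1).tolist(),(f*1e3).round(1).tolist(),sense()['tcp_pos'])
E
```

```text
time_s: 10.75
tcp_pos: [0.6492, -0.1699, 0.1636]
ee_rot: [[0.923, 0.385, 0.0], [0.385, -0.923, -0.0], [0.0, 0.0, -1.0]]
wrist_force: [-0.8, 0.6, 0.2]
gripper_width: 0.006
gripper_force: 0.0
time_s: 11.25
tcp_pos: [0.5947, -0.2985, 0.1639]
ee_rot: [[0.922, 0.387, -0.0], [0.387, -0.922, 0.0], [-0.0, -0.0, -1.0]]
wrist_force: [0.1, 0.4, -0.1]
gripper_width: 0.006
gripper_force: 0.0
plate [-0.52942909 -1.92282696] 0.01203762609387956 [[-60.4, -86.5], [-62.0, 82.4]] [[61.4, -87.2], [58.9, 83.6]] [ 0.59525388 -0.29752252  0.1639283 ]
```

View pics/t5c.png

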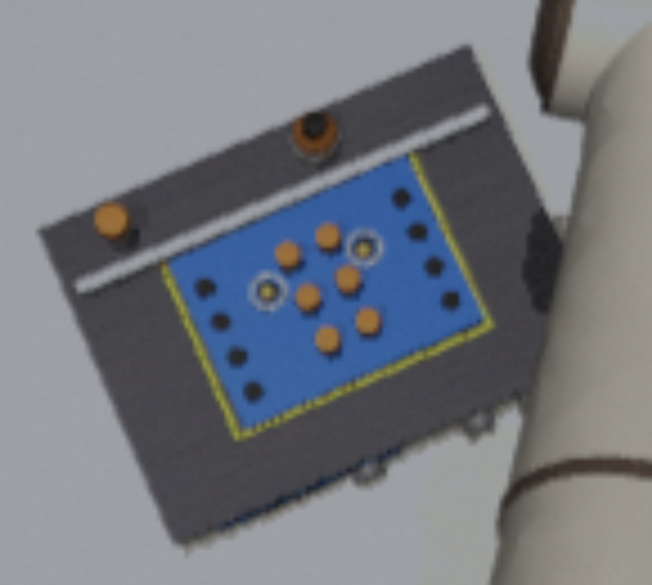

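Seated: brass pins show in both ringed holes (crop (267,291) and (364,248)), the plate is within the yellow lines, and the vial and dropper have not moved.

```bash
python3 -c "
from station import r
print(r.finish_job())"
```

```text
the job is handed in; nothing more can be done
None
```

The blue plate dropped over both pins and looks flat on the deck, the vial and dropper haven't moved, and I handed the job in with the arm clear; no verdict came back.

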